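# Lock the corner jig and hold a bracket home in it

### The arm

A 6-joint arm with a two-finger parallel gripper is mounted at the origin on the work surface. World frame = base frame: x ahead of the robot, y to its left, z up, the work surface at z = 0. Lengths are in m, angles in rad, forces in N, time in s.
With the tool pointing down it reaches from about 0.25 to 0.725 m from the base axis. Payload 9.7 kg.
Tool frame: the origin (TCP) lies on the centre line of the jaws, within the pads' length; the fingertips stand 8 mm ahead of it and the grasp point (between the pads) lies 11 mm behind it (arm.tips_ahead is the z of the fingertips in the tool frame, in m); z points along the fingers, y is the line along which they close (so a half turn about z gives the same grasp; the last joint's range is limited). The gripper opens to 85 mm and grips with 20 to 120 N. Pads are 22 mm wide; open, the fingers measure 114 mm over their backs; the gripper's body (76 mm by 85 mm) begins 54 mm behind the grasp point. The pads swing forward as they close: fully open they stand 13 mm farther back than shut.
Start: joints at [-1.345, 0.087, 0.176, 1.66, 0, 1.571], TCP at [0.123, -0.536, 0.214] pointing down, gripper open.
Joint ranges: [-3.13, 3.13], [-0.85, 1.81], [-1.15, 1.24], [-2.2, 2.28], [-1.44, 1.52], [-3.14, 3.14]. Speed limits (rad/s): [2.22, 2.22, 2.57, 3.14, 3.14, 3.14].

### API

Orientations are given as a unit quaternion [x, y, z, w].
In Python, from station import arm gives the robot as it stands.
- The arm moves only by the tool move_arm, never from a script. Its argument "commands" is a list of rows, each a list of 3 entries, a list of its own where there are three numbers: the shift along the tool's x, y, z in units of 20 mm (1.0 is 20 mm), then the turn, a rotation vector about the tool's x, y, z in units of 6 degrees (1.0 is 6 degrees), then the closure, from -1 (fully open) to 1 (shut). A call has 1 to 10 rows; each row shifts and turns the commanded pose from where the row before left it, along the tool's axes as they then stand; what a row does not reach is not made up. A row lasts 1/12 s, in which the tool goes at most 41.7 mm and 7.16 degrees, less where a joint would pass 70% of its speed; a pose out of reach is approached as far as the arm can. A call with a number of a shift or a turn outside -1 to 1 is refused whole. A call with a gripper value outside its range is refused whole. The fingers move at their own pace and stop on an object; the grip force is fixed at half the most. Time passes only in rows, so rows that do not move let the fingers close. It gives the time, the measured TCP pose, the force, the opening and the grip force at its end, in the units of the state.
- arm.sense(): the state, without advancing time (a new reading comes with each control period).
- arm.get_image(name): name is "side" or "top"; returns the picture (420x560x3 uint8, red, green, blue); there is no depth.
- arm.camera_info(name): a dict with "K" (3x3 intrinsics, pixels), "world_from_camera" (4x4, takes a point from camera to world coordinates). Camera axes: x right, y up, looking along -z (the intrinsics and any distortion apply to the point x, -y, -z); pixel columns grow to the right and rows downward; lengths in m; the calibration is good to about 2 mm. A picture is of the moment at which its call begins. camera_info takes no time and is no camera call.
- arm.finish_job(): hands the job in; it is judged then, once.
The state is a dict: "time_s": time; "q": joint angles; "qvel": joint speeds; "effort": joint torques, N m; "tool_pos": TCP position; "eef_rot": TCP orientation; "ft_force": force on the tool from outside, world axes, zero at the start; "moment": the same for the moment, N m; "opening": finger opening in m; "grasp_force": force on a finger pad.
Only numpy, scipy, OpenCV 4.12 (cv2) and the standard library are available. Lean on these libraries where they do the work, as an engineer would, in place of code of your own. Each camera call takes 0.05 s, during which the arm holds its last target. There are 200 camera calls.

### The job

Set up the corner jig for grinding the bracket: turn the T-knob on the long fence clockwise to its end stop, then the T-knob on the short fence clockwise to its end stop, and only after that fetch the aluminium bracket. Set it flat on the jig plate and press it firmly into the inside corner, a long side of its foot flush against the long fence and an end of its foot against the short fence, touching both at once. Finish while still holding it pressed there, with both knobs still tight and the steel flange and the spray can left where they stand.

Things in the scene. Friction and masses are not known exactly. Their poses are not given: they have to be found in the camera images.
- jig: Corner jig fixed on the bench: dark steel plate 220 (x) x 260 (y) x 12 mm thick; it does not move. Origin: centre of the plate's underside, on the bench top; z up. Its far edge (+x) carries the long fence, its left edge (+y) the short fence; they meet in an inside corner open towards -x and -y. Its yaw is within 0.25 rad of the robot's.
- corner (a point): The inside corner of the jig: the point on the plate's top face (12 mm above the bench) where the inner faces of both fences meet, at (70, 90, 12) mm from the jig's origin. Axes as the jig's: the inner face of the long fence is the plane x = 0 here, that of the short fence the plane y = 0; the free space is at -x and -y. Plate and fences are ground and oiled: sliding friction on them is about 0.2.
- long_fence: Long fence, bright steel bar 40 (x) x 260 (y) x 20 mm high on the plate's far edge, rigidly fixed; its top is 32 mm above the bench. Origin: centre of its underside, 12 mm above the bench; axes as the jig's. Its inner face is at x = -20 mm.
- short_fence: Short fence, bright steel bar 180 (x) x 40 (y) x 20 mm high on the plate's left edge, rigidly fixed; its top is 32 mm above the bench. Origin: centre of its underside; axes as the jig's. Its inner face is at y = -20 mm.
- long_knob (a joint): Turn of the captive black T-knob on the long fence, rad: grows as it turns clockwise seen from above; starts between 0.3 and 0.6 (loose), end stop at 1.6 (tight). Friction of about 0.06 N m keeps it where it is left.
- long_knob_grip (a point): Grip point of the long fence's T-knob: on its vertical axis, 65 mm above the bench (33 mm above the fence's top), 85 mm from the fence's middle towards jig -y. It turns with the knob: its x axis runs along the T-bar, z up. The T-bar is 46 mm long, 14 mm thick, its top 16 mm above and its underside 22 mm below this point; pinch it across the 14 mm.
- short_knob (a joint): Turn of the captive black T-knob on the short fence, same make and values as long_knob.
- short_knob_grip (a point): Grip point of the short fence's T-knob: as long_knob_grip, 55 mm from the short fence's middle towards jig -x.
- bracket_lug (a point): Centre of the bracket's upright lug, half-way up it: 50 mm above the bracket's underside, over the foot's centre. The lug is 36 (x) x 20 (y) mm and rises from 24 to 76 mm above the underside; grip it across its 20 mm. x along the foot's length, z up. Home in the corner, this point is at x = -28, y = -40, z = 50 mm in the corner's axes, its x axis along the jig's y (either way).
- bracket: Loose aluminium bracket, about 0.4 kg (0.28 to 0.52): rectangular foot 80 (x) x 56 (y) x 24 mm high with an upright lug in its middle (dark bore through it along y), 76 mm high in all; the same turned half round. Origin: centre of the foot's underside; z up. Stands on the bench to the robot's left or right of the jig.
- flange: Bystander: dark steel flange, disc 90 mm across and 14 mm thick with a 40 mm hub, 45 mm high; on the other side of the jig from the bracket. Origin: centre of its underside.
- spray_can: Bystander: white spray can, 64 mm across, 170 mm high, beyond the jig. Origin: centre of its underside.

How it is judged:
On the way, in this order (a step that is already met when the one before it is completed fails the run):
1. the long fence's knob is turned to its end stop (value of joint long_knob above 1.5 rad), for 0.2 s.
2. then the short fence's knob is turned to its end stop (value of joint long_knob above 1.45 rad and value of joint short_knob above 1.5 rad), for 0.2 s.
At the end, for the whole second after the job is handed in: Both knobs within 0.15 rad of their end stops; the bracket flat on the plate (within 4 mm, 0.06 rad), long side along the long fence (0.05 rad), within 3 mm of home against both fences, pressing on each fence with more than 2 N at once, still, and the fingers still pressing on it (value of joint each of long_knob, short_knob above 1.45 rad and contact force between bracket and long_fence above 2 N and contact force between bracket and short_fence above 2 N and contact force between the fingers and bracket above 2 N and x of bracket_lug in the frame of corner between -0.031 and -0.025 m and y of bracket_lug in the frame of corner between -0.043 and -0.037 m and z of bracket_lug in the frame of corner between 0.046 and 0.054 m and angle between bracket's own z axis and vertical below 0.06 rad and angle between the x axis of bracket and the y axis of jig, either way round below 0.05 rad and linear speed of bracket below 0.02 m/s); the arm keeps its last pose, push and grip.
It fails at once if the bracket was moved before both knobs were tight (distance of bracket_lug from where it was at the start of the episode above 0.03 m and not (value of joint each of long_knob, short_knob above 1.4 rad)).
It fails at once if a bystander was moved (distance of any of flange, spray_can from where it was at the start of the episode above 0.03 m).
It also fails if it takes over 67 s, if anything falls off the work surface, if the arm or the gripper's body presses on something with over 40 N, if the wrist force passes 120 N, or if a joint passes its speed limit or range.

## Working session

There is one attempt and no reset: what is moved stays moved. The work goes in short steps, Python scripts to look and compute and a tool call to move; the robot and the scene stay as the last step left them, time stands still between calls to the robot, and variables do not carry over. Pictures are saved under pics/ and viewed, at most 10 in all, crops included, and the job is handed in when it is done.

Besides the shell and the picture viewer there is one more tool, called after ">>>" in YAML: its name, and indented under it one key for each argument. move_arm: Moves the arm, as the interface text tells. Shifts and turns lie within -1 to 1; 1 stands for 20 mm of shift or 6 degrees of turn. Its arguments: {"type":"object","properties":{"commands":{"type":"array"}},"required":["commands"]}

```bash
mkdir -p pics; ls
python3 - <<'E'
from station import arm
import cv2,numpy as np
for n in("top","side"):
    cv2.imwrite(f"pics/{n}0.png",arm.get_image(n)[:,:,::-1]); c=arm.camera_info(n); print(n,{k:np.round(v,3).tolist() if not isinstance(v,str) else v for k,v in c.items()})
s=arm.sense();print(s)
E
```

```text
pics
top {'K': [[515.647, 0.0, 273.186], [0.0, 515.647, 215.734], [0.0, 0.0, 1.0]], 'world_from_camera': [[-0.07, 0.976, -0.207, 0.287], [-0.998, -0.068, 0.017, -0.002], [0.003, 0.208, 0.978, 1.448], [0.0, 0.0, 0.0, 1.0]]}
side {'K': [[461.611, 0.0, 275.576], [0.0, 461.611, 208.761], [0.0, 0.0, 1.0]], 'world_from_camera': [[-0.87, 0.263, -0.417, 0.141], [-0.493, -0.487, 0.721, 0.764], [-0.014, 0.833, 0.553, 0.669], [0.0, 0.0, 0.0, 1.0]]}
{'time_s': 0.1, 'q': array([-1.34498158e+00,  8.74177551e-02,  1.75207646e-01,  1.65979376e+00,
       -1.13626540e-05,  1.57082189e+00]), 'qvel': array([-1.54551606e-05,  2.44608416e-04,  2.28293335e-03, -4.60781393e-04,
        2.30753630e-03,  6.74173362e-04]), 'effort': array([ 2.42320459e-05, -5.21563125e+01,  4.65651226e+01,  1.59998046e-02,
        5.18809571e-06,  1.09306552e-05]), 'tool_pos': array([ 0.12309165, -0.53581852,  0.21364407]), 'eef_rot': array([ 9.93633990e-01,  1.12654914e-01, -7.36781069e-05, -5.99284219e-04]), 'ft_force': array([-0.04766294, -0.33044867,  0.09672887]), 'moment': array([-0.01163873, -0.08221559,  0.01321776]), 'grasp_force': 0.0, 'opening': 0.08557949271084618}
```

View pics/top0.png

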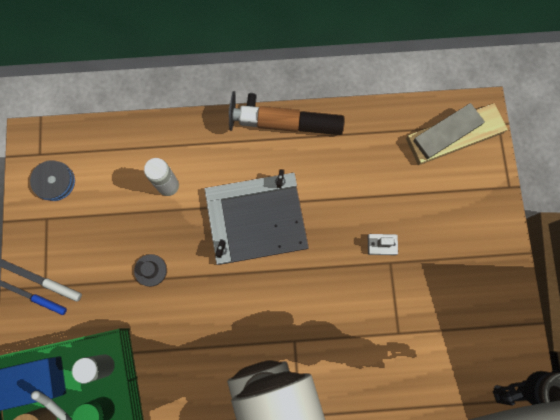

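View pics/side0.png

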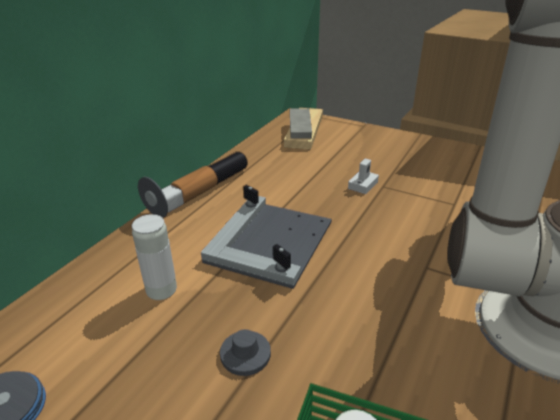

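The top view shows the jig with its corner near (222,190), the long-fence knob at (281,178), the short-fence knob at (221,248), the bracket at (383,244) and the can and flange at (160,175) and (150,270). The side view has the knobs at (251,195) and (282,257) and the bracket at (364,178). Next I enlarge these parts.

```bash
cat > h.py <<'E'
import numpy as np,cv2
from station import arm
C={n:arm.camera_info(n) for n in("top","side")}
def ray(n,p):
    K=np.array(C[n]["K"]);T=np.array(C[n]["world_from_camera"])
    d=np.linalg.inv(K)@[p[0],p[1],1.]; d=T[:3,:3]@(d*[1,-1,-1]); return T[:3,3],d/np.linalg.norm(d)
def onz(n,p,z):
    o,d=ray(n,p); return o+d*(z-o[2])/d[2]
def tri(pt,ps):
    A=np.zeros((3,3));b=np.zeros(3);R=[ray("top",pt),ray("side",ps)]
    for o,d in R: P=np.eye(3)-np.outer(d,d);A+=P;b+=P@o
    x=np.linalg.solve(A,b); return x,[np.linalg.norm(np.cross(x-o,d)) for o,d in R]
def proj(n,x):
    K=np.array(C[n]["K"]);T=np.array(C[n]["world_from_camera"])
    c=T[:3,:3].T@(np.asarray(x)-T[:3,3])*[1,-1,-1]; u=K@c; return u[:2]/u[2]
def crop(im,x,y,w,h,s):
    o=cv2.resize(im[y:y+h,x:x+w],None,fx=s,fy=s,interpolation=cv2.INTER_CUBIC)
    for k in range(0,w,10): cv2.line(o,(k*s,0),(k*s,6 if k%50 else 14),(0,255,255),1)
    for k in range(0,h,10): cv2.line(o,(0,k*s),(6 if k%50 else 14,k*s),(0,255,255),1)
    return o
E
python3 - <<'E'
from h import *
t=cv2.imread("pics/top0.png");s=cv2.imread("pics/side0.png")
a=np.zeros((600,800,3),np.uint8)
cv2.imwrite("pics/jt.png",crop(t,200,165,115,105,5))
b=crop(s,200,180,135,105,5);cv2.imwrite("pics/js.png",b)
E
```

```text
(no output)
```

View pics/jt.png

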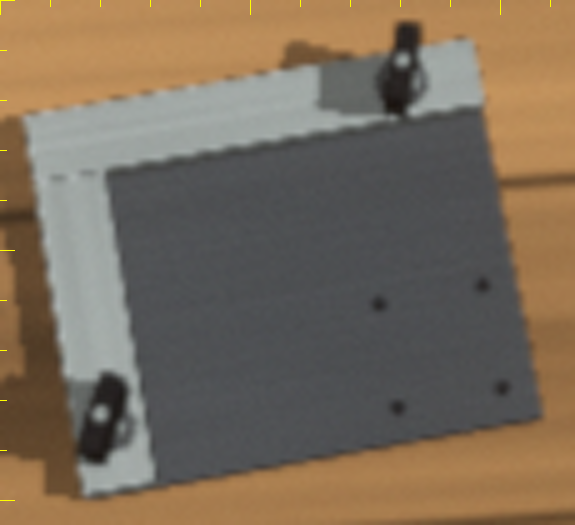

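View pics/js.png

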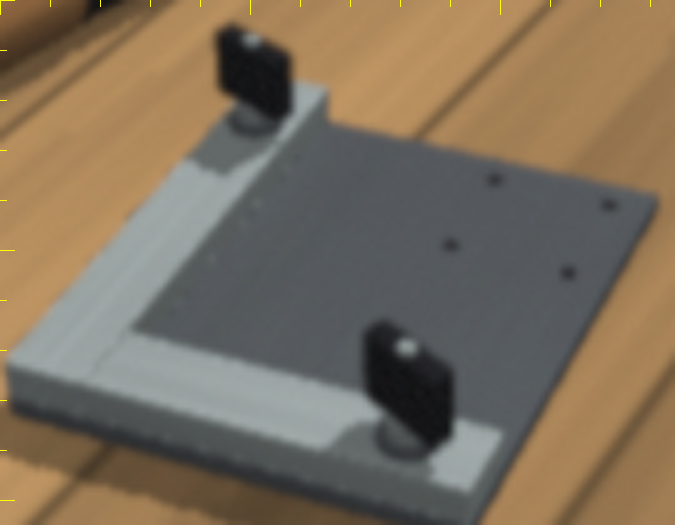

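The enlarged top view shows the white knob centres at crop (402,60) and (100,413), the outer corner of the fence at (25,115), the inner corner at (106,172) and the bar directions. In the side view the same points are at (252,40), (407,346), (10,368) and (133,328).

Run:
```python
from h import *
np.set_printoptions(precision=4,suppress=True)
ct=lambda x,y:((x+.5)/5-.5+200,(y+.5)/5-.5+165)
cs=lambda x,y:((x+.5)/5-.5+200,(y+.5)/5-.5+180)
F={"outer":((25,115),(10,368)),"inner":((106,172),(133,328)),"longend_in":((483,106),(327,90)),"shortend_in":((155,480),(502,432)),"shortend_out":((83,495),(470,492)),"Lknob":((402,60),(252,40)),"Sknob":((100,413),(407,346))}
for k,(a,b) in F.items():
    x,r=tri(ct(*a),cs(*b)); print(k,x,"res",np.round(r,4),"top@.032",onz("top",ct(*a),.032)[:2],"side",onz("side",cs(*b),.032)[:2])
# jig yaw from top edges at z .032
O=onz("top",ct(25,115),.032);E=onz("top",ct(472,38),.032);S=onz("top",ct(83,495),.032)
print("lens",np.linalg.norm(E-O),np.linalg.norm(S-O),"yaw",np.arctan2((O-E)[1],(O-E)[0])-np.pi/2,np.arctan2((O-S)[1],(O-S)[0]))
# knob bar: dark mask pixel in top
t=cv2.imread("pics/top0.png");g=t.max(2)
for nm,(u,v) in{"L":ct(402,65),"S":ct(100,413)}.items():
    u,v=int(u),int(v);m=np.zeros_like(g);m[v-10:v+10,u-7:u+7]=(g[v-10:v+10,u-7:u+7]<50)
    c=max(cv2.findContours(m,0,1)[0],key=cv2.contourArea);r=cv2.minAreaRect(c);bx=cv2.boxPoints(r)
    P=np.array([onz("top",p,.081)[:2] for p in bx]);print(nm,r);print(P)
tt=crop(t,355,220,60,50,6);s=cv2.imread("pics/side0.png");ss=crop(s,335,150,60,50,6)
cv2.imwrite("pics/br.png",np.hstack([tt,ss]))
```

```text
outer [0.6822 0.1614 0.0286] res [0.0016 0.0016] top@.032 [0.6827 0.1618] side [0.6776 0.1644]
inner [0.6454 0.1172 0.0338] res [0.0004 0.0004] top@.032 [0.6462 0.1175] side [0.6464 0.1153]
longend_in [ 0.6708 -0.0979  0.0318] res [0.0009 0.0009] top@.032 [ 0.6699 -0.0982] side [ 0.6716 -0.0975]
shortend_in [0.4697 0.0992 0.0317] res [0. 0.] top@.032 [0.4697 0.0992] side [0.4696 0.0995]
shortend_out [0.4641 0.1391 0.0323] res [0.0001 0.0001] top@.032 [0.4642 0.1392] side [0.4642 0.1388]
Lknob [ 0.686  -0.0522  0.0819] res [0.0004 0.0004] top@.032 [ 0.7002 -0.0542] side [ 0.7327 -0.1217]
Sknob [0.5014 0.1231 0.0824] res [0.0003 0.0003] top@.032 [0.5091 0.1276] side [0.5326 0.0681]
lens 0.25839717366043125 0.21968956363894168 yaw 0.10766212994567748 0.10316064262484798
L ((278.5, 182.0), (5.0, 8.0), -0.0)
[[ 0.6599 -0.0395]
 [ 0.6827 -0.0411]
 [ 0.6817 -0.0549]
 [ 0.659  -0.0532]]
S ((220.14999389648438, 248.55001831054688), (5.6921000480651855, 16.12761688232422), 18.434947967529297)
[[0.4805 0.1367]
 [0.5208 0.1211]
 [0.5149 0.1069]
 [0.4747 0.1226]]
```

View pics/br.png

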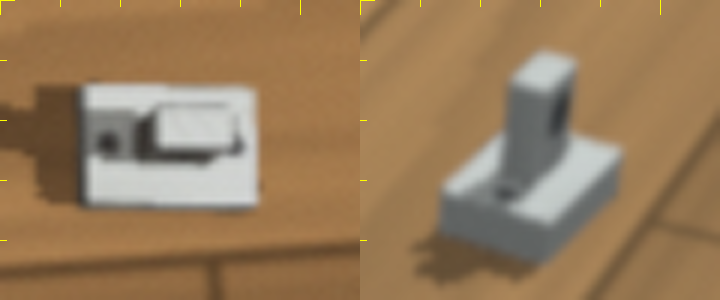

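The bracket crop shows the lug's top face centred at top-crop (195,128) and side-crop (183,70). The corners of the foot's top face are at (84,86), (256,90), (255,206) and (86,205).

Run:
```python
from h import *
np.set_printoptions(precision=4,suppress=True)
f=lambda x,y,a,b:((x+.5)/6-.5+a,(y+.5)/6-.5+b)
print("lugtop",tri(f(195,128,355,220),f(183,70,335,150)))
P=np.array([onz("top",f(*p,355,220),.024) for p in[(84,86),(256,90),(255,206),(86,205)]]);print(P[:,:2],P.mean(0))
d=P[1]-P[0]+P[2]-P[3];print("ang",np.arctan2(d[1],d[0]),np.linalg.norm(d)/2, np.linalg.norm(P[0]-P[3]))
t=cv2.imread("pics/top0.png");s=cv2.imread("pics/side0.png")
for n,im,u,v,w,h in[("top",t,280,177,8,13),("top",t,220,247,9,12),("side",s,250,194,10,12),("side",s,281,257,11,14)]:
    m=np.zeros(im.shape[:2],np.uint8);m[v-h:v+h,u-w:u+w]=(im.max(2)[v-h:v+h,u-w:u+w]<62)
    m=cv2.morphologyEx(m,cv2.MORPH_CLOSE,np.ones((5,5)))
    c=max(cv2.findContours(m,0,1)[0],key=cv2.contourArea);r=cv2.minAreaRect(c)
    if n=="top":
        P=np.array([onz("top",p,.075)[:2] for p in cv2.boxPoints(r)]);e=[P[1]-P[0],P[2]-P[1]];e=max(e,key=np.linalg.norm);print(r,"bar",np.arctan2(e[1],e[0]),np.linalg.norm(e))
ct=lambda x,y:((x+.5)/5-.5+200,(y+.5)/5-.5+180)
for a,b in[((222,28),(288,52)),((368,327),(452,372))]:
    d=onz("side",ct(*b),.081)-onz("side",ct(*a),.081);print("side bar",d,np.arctan2(d[1],d[0]))
print("can",onz("top",(156,167),.17),"flange",onz("top",(149,269),.045))
```

```text
lugtop (array([ 0.4882, -0.3271,  0.0763]), [np.float64(0.0005416943821912362), np.float64(0.0005416943821910938)])
[[ 0.5187 -0.2902]
 [ 0.5112 -0.3702]
 [ 0.457  -0.3632]
 [ 0.4629 -0.285 ]] [ 0.4875 -0.3271  0.024 ]
ang -1.6555496299479502 0.07937251188084811 0.056000541694897994
((279.0799865722656, 178.4399871826172), (5.656854629516602, 17.5362491607666), 8.130102157592773) bar -0.20818486990235427 0.05035117119878542
((220.25001525878906, 248.25001525878906), (6.324554920196533, 16.76007080078125), 18.434947967529297) bar -0.36866897079417127 0.04512122179308349
side bar [-0.0411  0.0041  0.    ] 3.0421694719768078
side bar [-0.0441  0.0092  0.    ] 2.93534862979753
can [0.708  0.2688 0.17  ] flange [0.4606 0.3209 0.045 ]
```

>>> move_arm:
  commands:
    - [[0, 0, 0], [0, 0, -1], -1]
    - [[0, 0, 0], [0, 0, -1], -1]
    - [[0, 0, 0], [0, 0, 0], -1]

```text
time_s: 0.35
tool_pos: [0.1231, -0.5359, 0.2139]
eef_rot: [0.976, 0.218, 0.0, -0.0]
ft_force: [0.6, -1.1, 0.6]
opening: 0.0856
grasp_force: 0.0
```

Run:
```python
from station import arm
s=arm.sense();print(s["q"].round(3),s["eef_rot"].round(4),arm.tips_ahead)
```

```text
[-1.345  0.087  0.175  1.66   0.     1.357] [ 9.759e-01  2.182e-01  0.000e+00 -4.000e-04] 0.008
```

```bash
cat > plan.py <<'E'
import sys,numpy as np
from station import arm
def phi(q): return 2*np.arctan2(q[1],q[0])
def plan(tgt,n,start=None):
    s=arm.sense();p,f=(s["tool_pos"],phi(s["eef_rot"])) if start is None else (np.array(start[:3]),start[3])
    tgt=np.array(tgt,float);df=(tgt[3]-f+np.pi)%(2*np.pi)-np.pi;d=(tgt[:3]-p)/n;R=[]
    for k in range(n):
        R.append([[round((d[0]*np.cos(f)+d[1]*np.sin(f))/.02,2),round((d[0]*np.sin(f)-d[1]*np.cos(f))/.02,2),round(-d[2]/.02,2)],[0,0,round(-df/n/np.radians(6),2)]]);f+=df/n
    print("from",p.round(4),"max",max(abs(v) for r in R for q in r for v in q))
    for k in range(0,n,10):print(R[k:k+10])
if __name__=="__main__":
    a=list(map(float,sys.argv[1:]));plan(a[:4],int(a[4]))
E
python3 plan.py .685 -.053 .15 2.92 38
```

```text
from [ 0.1231 -0.5359  0.2139] max 0.97
[[[np.float64(0.94), np.float64(-0.26), np.float64(0.08)], [0, 0, np.float64(-0.62)]], [[np.float64(0.95), np.float64(-0.2), np.float64(0.08)], [0, 0, np.float64(-0.62)]], [[np.float64(0.97), np.float64(-0.14), np.float64(0.08)], [0, 0, np.float64(-0.62)]], [[np.float64(0.97), np.float64(-0.07), np.float64(0.08)], [0, 0, np.float64(-0.62)]], [[np.float64(0.97), np.float64(-0.01), np.float64(0.08)], [0, 0, np.float64(-0.62)]], [[np.float64(0.97), np.float64(0.05), np.float64(0.08)], [0, 0, np.float64(-0.62)]], [[np.float64(0.97), np.float64(0.12), np.float64(0.08)], [0, 0, np.float64(-0.62)]], [[np.float64(0.96), np.float64(0.18), np.float64(0.08)], [0, 0, np.float64(-0.62)]], [[np.float64(0.94), np.float64(0.24), np.float64(0.08)], [0, 0, np.float64(-0.62)]], [[np.float64(0.93), np.float64(0.3), np.float64(0.08)], [0, 0, np.float64(-0.62)]]]
[[[np.float64(0.9), np.float64(0.36), np.float64(0.08)], [0, 0, np.float64(-0.62)]], [[np.float64(0.88), np.float64(0.42), np.float64(0.08)], [0, 0, np.float64(-0.62)]], [[np.float64(0.85), np.float64(0.48)
[... 1477 characters left out ...]
64(-0.62)]]]
[[[np.float64(-0.11), np.float64(0.97), np.float64(0.08)], [0, 0, np.float64(-0.62)]], [[np.float64(-0.18), np.float64(0.96), np.float64(0.08)], [0, 0, np.float64(-0.62)]], [[np.float64(-0.24), np.float64(0.95), np.float64(0.08)], [0, 0, np.float64(-0.62)]], [[np.float64(-0.3), np.float64(0.93), np.float64(0.08)], [0, 0, np.float64(-0.62)]], [[np.float64(-0.36), np.float64(0.91), np.float64(0.08)], [0, 0, np.float64(-0.62)]], [[np.float64(-0.42), np.float64(0.88), np.float64(0.08)], [0, 0, np.float64(-0.62)]], [[np.float64(-0.47), np.float64(0.85), np.float64(0.08)], [0, 0, np.float64(-0.62)]], [[np.float64(-0.53), np.float64(0.82), np.float64(0.08)], [0, 0, np.float64(-0.62)]]]
```

>>> move_arm:
  commands:
    - [[0.9, -0.3, 0], [0, 0, -0.6], -1]
    - [[0.9, -0.2, 0], [0, 0, -0.6], -1]
    - [[1, -0.1, 0], [0, 0, -0.6], -1]
    - [[1, -0.1, 0], [0, 0, -0.6], -1]
    - [[1, 0, 0], [0, 0, -0.6], -1]
    - [[1, 0, 0], [0, 0, -0.6], -1]
    - [[1, 0.1, 0], [0, 0, -0.6], -1]
    - [[1, 0.2, 0], [0, 0, -0.6], -1]
    - [[0.9, 0.2, 0], [0, 0, -0.6], -1]
    - [[0.9, 0.3, 0], [0, 0, -0.6], -1]

```text
time_s: 1.18
tool_pos: [0.2722, -0.4081, 0.2141]
eef_rot: [0.862, 0.507, -0.0, -0.0]
ft_force: [0.1, -0.5, 1.1]
opening: 0.0854
grasp_force: 0.0
```

>>> move_arm:
  commands:
    - [[0.9, 0.4, 0], [0, 0, -0.6], -1]
    - [[0.9, 0.4, 0], [0, 0, -0.6], -1]
    - [[0.8, 0.5, 0], [0, 0, -0.6], -1]
    - [[0.8, 0.5, 0], [0, 0, -0.6], -1]
    - [[0.8, 0.6, 0], [0, 0, -0.6], -1]
    - [[0.7, 0.6, 0], [0, 0, -0.6], -1]
    - [[0.7, 0.7, 0], [0, 0, -0.6], -1]
    - [[0.6, 0.7, 0], [0, 0, -0.6], -1]
    - [[0.6, 0.8, 0], [0, 0, -0.6], -1]
    - [[0.6, 0.8, 0], [0, 0, -0.6], -1]

```text
time_s: 2.02
tool_pos: [0.4247, -0.2887, 0.2141]
eef_rot: [0.663, 0.748, -0.0, -0.0]
ft_force: [-0.5, 0.2, -0.0]
opening: 0.0852
grasp_force: 0.0
```

>>> move_arm:
  commands:
    - [[0.5, 0.8, 0], [0, 0, -0.6], -1]
    - [[0.4, 0.9, 0], [0, 0, -0.6], -1]
    - [[0.4, 0.9, 0], [0, 0, -0.6], -1]
    - [[0.3, 0.9, 0], [0, 0, -0.6], -1]
    - [[0.3, 0.9, 0], [0, 0, -0.6], -1]
    - [[0.2, 1, 0], [0, 0, -0.6], -1]
    - [[0.1, 1, 0], [0, 0, -0.6], -1]
    - [[0.1, 1, 0], [0, 0, -0.6], -1]
    - [[0, 1, 0], [0, 0, -0.6], -1]
    - [[0, 1, 0], [0, 0, -0.6], -1]

```text
time_s: 2.85
tool_pos: [0.5817, -0.1701, 0.2139]
eef_rot: [0.4, 0.917, -0.0, -0.0]
ft_force: [1.2, -0.5, -0.3]
opening: 0.0855
grasp_force: 0.0
```

```bash
cat > plan.py <<'E'
import sys,numpy as np
from station import arm
# target x y z phi -> turn needed (deg about tool z) and shift in mm along the tool's axes AFTER that turn, and before it
s=arm.sense();p=s["tool_pos"];q=s["eef_rot"];f=2*np.arctan2(q[1],q[0])
t=np.array(list(map(float,sys.argv[1:])));d=(t[:3]-p)*1000;df=(t[3]-f+np.pi)%(2*np.pi)-np.pi
sh=lambda a:[round(float(v),1) for v in(d[0]*np.cos(a)+d[1]*np.sin(a),d[0]*np.sin(a)-d[1]*np.cos(a),-d[2])]
print("t",s["time_s"],"pos",p.round(4),"phi",round(float(f),3),"F",s["ft_force"].round(1),"M",s["moment"].round(2),"open",round(float(s["opening"]),4))
print("turn deg",round(float(-np.degrees(df)),1),"shift mm: before turn",sh(f),"after turn",sh(f+df),"q1,6",s["q"][[0,5]].round(2))
E
python3 plan.py .6855 -.0525 .056 2.92
```

```text
t 2.85 pos [ 0.5817 -0.1701  0.2139] phi 2.319 F [ 1.2 -0.5 -0.3] M [0.01 0.03 0.  ] open 0.0855
turn deg -34.4 shift mm: before turn [15.5, 156.1, 157.9] after turn [-75.5, 137.6, 157.9] q1,6 [-0.28  0.54]
```

>>> move_arm:
  commands:
    - [[0.1, 1, 0.3], [0, 0, 0], -1]
    - [[0.1, 1, 0.3], [0, 0, 0], -1]
    - [[0.1, 1, 0.3], [0, 0, 0], -1]
    - [[0.1, 1, 0.3], [0, 0, 0], -1]
    - [[0.1, 1, 0.3], [0, 0, 0], -1]
    - [[0.1, 1, 0.3], [0, 0, 0], -1]
    - [[0.1, 1, 0.3], [0, 0, 0], -1]
    - [[0.1, 0.8, 0.3], [0, 0, 0], -1]

```text
time_s: 3.52
tool_pos: [0.6849, -0.0516, 0.1653]
eef_rot: [0.401, 0.916, -0.0, -0.0]
ft_force: [0.9, -0.6, -0.7]
opening: 0.0861
grasp_force: 0.0
```

>>> move_arm:
  commands:
    - [[0, 0, 0], [0, 0, -0.9], -1]
    - [[0, 0, 0], [0, 0, -0.9], -1]
    - [[0, 0, 0], [0, 0, -1], -1]
    - [[0, 0, 0], [0, 0, -1], -1]
    - [[0, 0, 0], [0, 0, -1], -1]
    - [[0, 0, 0], [0, 0, -0.9], -1]
    - [[0, 0, 0], [0, 0, 0], -1]
    - [[0, 0, 0], [0, 0, 0], -1]

```text
time_s: 4.18
tool_pos: [0.6842, -0.0528, 0.166]
eef_rot: [0.114, 0.993, -0.0, -0.0]
ft_force: [-0.6, 0.7, 0.5]
opening: 0.0854
grasp_force: 0.0
```

```bash
python3 plan.py .6855 -.0525 .056 2.92
python3 - <<'E'
from h import *
t=arm.get_image("top")[:,:,::-1].copy();s=arm.get_image("side")[:,:,::-1].copy()
cv2.imwrite("pics/a1.png",np.hstack([crop(t,240,135,80,90,5),crop(s,205,140,80,90,5)]))
E
```

```text
t 4.1833 pos [ 0.6842 -0.0528  0.166 ] phi 2.913 F [-0.6  0.7  0.5] M [ 0.03 -0.02  0.01] open 0.0854
turn deg -0.4 shift mm: before turn [-1.2, 0.5, 110.0] after turn [-1.2, 0.5, 110.0] q1,6 [-0.08  0.15]
```

View pics/a1.png

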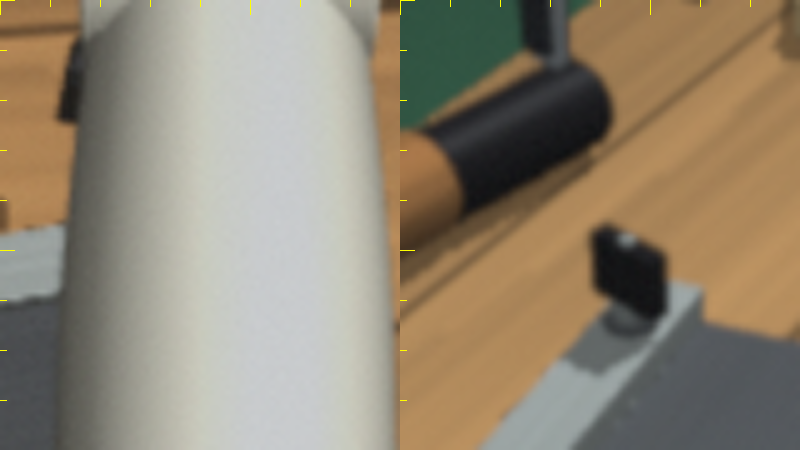

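The arm hides the knob from above. In the side view the knob stands free at crop (628,270), and the fingers are above it at (545,40). I go down and grip.

>>> move_arm:
  commands:
    - [[0, 0, 0.6], [0, 0, 0], -1]
    - [[0, 0, 0.6], [0, 0, 0], -1]
    - [[0, 0, 0.6], [0, 0, 0], -1]
    - [[0, 0, 0.6], [0, 0, 0], -1]
    - [[0, 0, 0.6], [0, 0, 0], -1]
    - [[0, 0, 0.6], [0, 0, 0], -1]
    - [[0, 0, 0.6], [0, 0, 0], -1]
    - [[0, 0, 0.6], [0, 0, 0], -1]
    - [[0, 0, 0.6], [0, 0, 0], -1]
    - [[0, 0, 0.1], [0, 0, 0], -1]

```text
time_s: 5.12
tool_pos: [0.6832, -0.0527, 0.0533]
eef_rot: [0.112, 0.994, -0.0, -0.002]
ft_force: [-1.9, -0.6, -0.6]
opening: 0.0856
grasp_force: 0.0
```

>>> move_arm:
  commands:
    - [[0, 0, 0], [0, 0, 0], 1]
    - [[0, 0, 0], [0, 0, 0], 1]
    - [[0, 0, 0], [0, 0, 0], 1]
    - [[0, 0, 0], [0, 0, 0], 1]
    - [[0, 0, 0], [0, 0, 0], 1]
    - [[0, 0, 0], [0, 0, 0], 1]
    - [[0, 0, 0], [0, 0, 0], 1]
    - [[0, 0, 0], [0, 0, 0], 1]
    - [[0, 0, 0], [0, 0, 0], 1]
    - [[0, 0, 0], [0, 0, 0], 1]

```text
time_s: 5.95
tool_pos: [0.6847, -0.0515, 0.0573]
eef_rot: [0.112, 0.994, 0.001, 0.001]
ft_force: [-0.1, 5.1, 2.8]
opening: 0.0118
grasp_force: 59.4
```

```bash
python3 plan.py .6855 -.0525 .056 1.64
```

```text
t 5.95 pos [ 0.6847 -0.0515  0.0573] phi 2.918 F [-0.1  5.1  2.8] M [ 1.14  0.08 -0.02] open 0.0118
turn deg 73.2 shift mm: before turn [-1.0, -0.8, 1.3] after turn [-1.1, 0.7, 1.3] q1,6 [-0.08  0.15]
```

>>> move_arm:
  commands:
    - [[0, 0.05, 0], [0, 0, 1], 1]
    - [[0, 0, 0], [0, 0, 1], 1]
    - [[0, 0, 0], [0, 0, 1], 1]
    - [[0, 0, 0], [0, 0, 1], 1]
    - [[0, 0, 0], [0, 0, 1], 1]
    - [[0, 0, 0], [0, 0, 1], 1]
    - [[0, 0, 0], [0, 0, 1], 1]
    - [[0, 0, 0], [0, 0, 1], 1]
    - [[0, 0, 0], [0, 0, 1], 1]
    - [[0, 0, 0], [0, 0, 1], 1]

```text
time_s: 6.78
tool_pos: [0.6859, -0.0499, 0.0572]
eef_rot: [0.595, 0.804, 0.002, 0.001]
ft_force: [5.1, 8.3, 1.0]
opening: 0.0121
grasp_force: 59.0
```

>>> move_arm:
  commands:
    - [[0, 0, 0], [0, 0, 1], 1]
    - [[0, 0, 0], [0, 0, 0.5], 1]
    - [[0, 0, 0], [0, 0, 0], 1]

```text
time_s: 7.03
tool_pos: [0.6862, -0.0499, 0.0573]
eef_rot: [0.656, 0.755, 0.002, 0.001]
ft_force: [6.8, 8.8, -0.1]
opening: 0.0118
grasp_force: 59.0
```

```bash
python3 plan.py .6855 -.0525 .056 1.64
```

```text
t 7.0333 pos [ 0.6862 -0.0499  0.0573] phi 1.711 F [ 6.8  8.8 -0.1] M [ 1.7  -1.31 -0.02] open 0.0118
turn deg 4.1 shift mm: before turn [-2.5, -1.1, 1.3] after turn [-2.6, -0.9, 1.3] q1,6 [-0.07  1.36]
```

>>> move_arm:
  commands:
    - [[0.05, 0.05, 0], [0, 0, 0.5], 1]
    - [[0, 0, 0], [0, 0, 0.5], 1]
    - [[0, 0, 0], [0, 0, 0.4], 1]
    - [[0, 0, 0], [0, 0, 0], 1]
    - [[0, 0, 0], [0, 0, 0], 1]

```text
time_s: 7.45
tool_pos: [0.6865, -0.0497, 0.0573]
eef_rot: [0.708, 0.707, 0.001, 0.001]
ft_force: [3.8, 3.1, 2.4]
opening: 0.0114
grasp_force: 66.1
```

```bash
python3 plan.py .6855 -.0525 .056 1.64
```

```text
t 7.45 pos [ 0.6865 -0.0497  0.0573] phi 1.569 F [3.8 3.1 2.4] M [ 0.85 -0.83  1.34] open 0.0114
turn deg -4.0 shift mm: before turn [-2.8, -1.0, 1.3] after turn [-2.7, -1.2, 1.3] q1,6 [-0.07  1.5 ]
```

>>> move_arm:
  commands:
    - [[0, 0, 0], [0, 0, 0], -1]
    - [[0, 0, 0], [0, 0, 0], -1]
    - [[0, 0, 0], [0, 0, 0], -1]
    - [[0, 0, 0], [0, 0, 0], -1]
    - [[0, 0, 0], [0, 0, 0], -1]
    - [[0, 0, 0], [0, 0, 0], -1]
    - [[0, 0, -1], [0, 0, 0], -1]
    - [[0, 0, -1], [0, 0, 0], -1]
    - [[0, 0, -1], [0, 0, 0], -1]
    - [[0, 0, -1], [0, 0, 0], -1]

```text
time_s: 8.28
tool_pos: [0.6851, -0.0507, 0.1371]
eef_rot: [0.709, 0.705, -0.0, -0.0]
ft_force: [0.4, 0.4, 1.1]
opening: 0.0853
grasp_force: 0.0
```

>>> move_arm:
  commands:
    - [[0.88, -0.92, -0.1], [0, 0, 0], -1]
    - [[0.88, -0.92, -0.1], [0, 0, 0], -1]
    - [[0.88, -0.92, -0.1], [0, 0, 0], -1]
    - [[0.88, -0.92, -0.1], [0, 0, 0], -1]
    - [[0.88, -0.92, 0], [0, 0, 0], -1]
    - [[0.88, -0.92, 0], [0, 0, 0], -1]
    - [[0.88, -0.92, 0], [0, 0, 0], -1]
    - [[0.88, -0.92, 0], [0, 0, 0], -1]
    - [[0.88, -0.92, 0], [0, 0, 0], -1]
    - [[0.88, -0.92, 0], [0, 0, 0], -1]

```text
time_s: 9.12
tool_pos: [0.5011, 0.1268, 0.1444]
eef_rot: [0.709, 0.705, 0.0, 0.0]
ft_force: [0.2, 0.1, 0.4]
opening: 0.0857
grasp_force: 0.0
```

>>> move_arm:
  commands:
    - [[0, 0, 0], [0, 0, -1], -1]
    - [[0, 0, 0], [0, 0, -1], -1]
    - [[0, 0, 0], [0, 0, -1], -1]
    - [[0, 0, 0], [0, 0, -1], -1]
    - [[0, 0, 0], [0, 0, -1], -1]
    - [[0, 0, 0], [0, 0, -1], -1]
    - [[0, 0, 0], [0, 0, -1], -1]
    - [[0, 0, 0], [0, 0, -1], -1]
    - [[0, 0, 0], [0, 0, -1], -1]
    - [[0, 0, 0], [0, 0, -1], -1]

```text
time_s: 9.95
tool_pos: [0.5021, 0.1261, 0.1444]
eef_rot: [0.259, 0.966, 0.0, 0.0]
ft_force: [0.2, -0.0, -0.3]
opening: 0.0855
grasp_force: 0.0
```

```bash
python3 plan.py .5025 .1255 .056 2.79
python3 - <<'E'
from h import *
t=arm.get_image("top")[:,:,::-1].copy();s=arm.get_image("side")[:,:,::-1].copy()
cv2.imwrite("pics/a2.png",np.hstack([crop(t,200,160,115,110,3),crop(s,215,180,100,110,4)[:330]]))
E
```

```text
t 9.95 pos [0.5021 0.1261 0.1444] phi 2.618 F [ 0.2 -0.  -0.3] M [-0.    0.05 -0.01] open 0.0855
turn deg -9.8 shift mm: before turn [-0.7, -0.3, 88.4] after turn [-0.6, -0.4, 88.4] q1,6 [0.25 0.77]
```

View pics/a2.png

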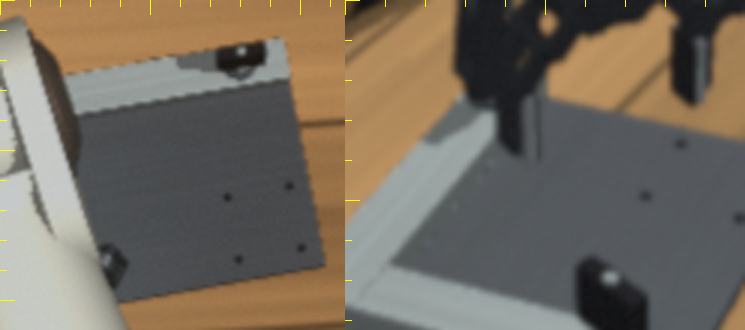

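The long knob's T-bar now lies along its fence at top crop (240,58), so it is tight. The short knob stands untouched below the fingers at side crop (612,285). I go down on it.

>>> move_arm:
  commands:
    - [[0, 0, 0.5], [0, 0, -0.8], -1]
    - [[0, 0, 0.5], [0, 0, -0.8], -1]
    - [[0, 0, 0.5], [0, 0, 0], -1]
    - [[0, 0, 0.5], [0, 0, 0], -1]
    - [[0, 0, 0.5], [0, 0, 0], -1]
    - [[0, 0, 0.5], [0, 0, 0], -1]
    - [[0, 0, 0.5], [0, 0, 0], -1]
    - [[0, 0, 0.5], [0, 0, 0], -1]
    - [[0, 0, 0.4], [0, 0, 0], -1]
    - [[0, 0, 0], [0, 0, 0], -1]

```text
time_s: 10.88
tool_pos: [0.5012, 0.126, 0.0542]
eef_rot: [0.18, 0.984, -0.001, -0.001]
ft_force: [-0.9, -0.8, -0.1]
opening: 0.0857
grasp_force: 0.0
```

>>> move_arm:
  commands:
    - [[0, 0, 0], [0, 0, 0], 1]
    - [[0, 0, 0], [0, 0, 0], 1]
    - [[0, 0, 0], [0, 0, 0], 1]
    - [[0, 0, 0], [0, 0, 0], 1]
    - [[0, 0, 0], [0, 0, 0], 1]
    - [[0, 0, 0], [0, 0, 0], 1]
    - [[0, 0, 0], [0, 0, 0], 1]
    - [[0, 0, 0], [0, 0, 0], 1]
    - [[0, 0, 0], [0, 0, 0], 1]
    - [[0, 0, 0], [0, 0, 0], 1]

```text
time_s: 11.72
tool_pos: [0.5017, 0.1245, 0.057]
eef_rot: [0.18, 0.984, -0.002, 0.0]
ft_force: [-5.5, -9.6, 7.0]
opening: 0.0118
grasp_force: 59.0
```

```bash
python3 plan.py .5025 .1255 .056 1.64
```

```text
t 11.7167 pos [0.5017 0.1245 0.057 ] phi 2.78 F [-5.5 -9.6  7. ] M [-2.05  0.94 -0.06] open 0.0118
turn deg 65.3 shift mm: before turn [-0.4, 1.3, 1.0] after turn [1.0, 0.9, 1.0] q1,6 [0.25 0.61]
```

>>> move_arm:
  commands:
    - [[0, -0.1, 0], [0, 0, 1], 1]
    - [[0, 0, 0], [0, 0, 1], 1]
    - [[0, 0, 0], [0, 0, 1], 1]
    - [[0, 0, 0], [0, 0, 1], 1]
    - [[0, 0, 0], [0, 0, 1], 1]
    - [[0, 0, 0], [0, 0, 1], 1]
    - [[0, 0, 0], [0, 0, 1], 1]
    - [[0, 0, 0], [0, 0, 1], 1]
    - [[0, 0, 0], [0, 0, 1], 1]
    - [[0, 0, 0], [0, 0, 0], 1]

```text
time_s: 12.55
tool_pos: [0.5016, 0.1241, 0.057]
eef_rot: [0.608, 0.794, 0.0, 0.0]
ft_force: [-1.2, -2.3, 5.4]
opening: 0.012
grasp_force: 59.2
```

>>> move_arm:
  commands:
    - [[0, 0, 0], [0, 0, 0.6], 1]
    - [[0, 0, 0], [0, 0, 0.6], 1]
    - [[0, 0, 0], [0, 0, 0.6], 1]
    - [[0, 0, 0], [0, 0, 0.5], 1]
    - [[0, 0, 0], [0, 0, 0], 1]
    - [[0, 0, 0], [0, 0, 0], 1]

```text
time_s: 13.05
tool_pos: [0.5016, 0.1241, 0.057]
eef_rot: [0.696, 0.718, 0.0, 0.001]
ft_force: [-1.2, -2.8, 5.9]
opening: 0.0121
grasp_force: 60.8
```

```bash
python3 plan.py .5025 .1255 .056 1.64
```

```text
t 13.05 pos [0.5016 0.1241 0.057 ] phi 1.602 F [-1.2 -2.8  5.9] M [-0.67  0.31  0.9 ] open 0.0121
turn deg -2.2 shift mm: before turn [1.4, 0.9, 1.0] after turn [1.3, 1.0, 1.0] q1,6 [0.24 1.78]
```

>>> move_arm:
  commands:
    - [[0, 0, 0], [0, 0, 0.4], 1]
    - [[0, 0, 0], [0, 0, 0], 1]
    - [[0, 0, 0], [0, 0, 0], 1]
    - [[0, 0, 0], [0, 0, 0], -1]
    - [[0, 0, 0], [0, 0, 0], -1]
    - [[0, 0, 0], [0, 0, 0], -1]
    - [[0, 0, 0], [0, 0, 0], -1]
    - [[0, 0, 0], [0, 0, 0], -1]
    - [[0, 0, 0], [0, 0, 0], -1]
    - [[0, 0, -0.5], [0, 0, 0], -1]

```text
time_s: 13.88
tool_pos: [0.5004, 0.1241, 0.0648]
eef_rot: [0.712, 0.702, -0.001, -0.001]
ft_force: [-0.3, 0.4, -0.5]
opening: 0.0857
grasp_force: 0.0
```

>>> move_arm:
  commands:
    - [[0, 0, -1], [0, 0, 0], -1]
    - [[0, 0, -1], [0, 0, 0], -1]
    - [[0, 0, -1], [0, 0, 0], -1]
    - [[0, 0, -1], [0, 0, 0], -1]
    - [[0, 0, -0.5], [0, 0, 0], -1]
    - [[-1, 0, 0], [0, 0, 0], -1]
    - [[-1, 0, 0], [0, 0, 0], -1]
    - [[-1, 0, 0], [0, 0, 0], -1]
    - [[-1, 0, 0], [0, 0, 0], -1]
    - [[-1, 0, 0], [0, 0, 0], -1]

```text
time_s: 14.72
tool_pos: [0.4998, 0.0235, 0.1564]
eef_rot: [0.712, 0.702, 0.0, 0.0]
ft_force: [-0.0, -0.1, -0.2]
opening: 0.0853
grasp_force: 0.0
```

>>> move_arm:
  commands:
    - [[-1, 0, 0], [0, 0, 0], -1]
    - [[-1, 0, 0], [0, 0, 0], -1]
    - [[-1, 0, 0], [0, 0, 0], -1]
    - [[-1, 0, 0], [0, 0, 0], -1]
    - [[-1, 0, 0], [0, 0, 0], -1]
    - [[-1, 0, 0], [0, 0, 0], -1]
    - [[-1, 0, 0], [0, 0, 0], -1]
    - [[-1, 0, 0], [0, 0, 0], -1]
    - [[-1, 0, 0], [0, 0, 0], -1]
    - [[0, 0, 0], [0, 0, 0], -1]

```text
time_s: 15.55
tool_pos: [0.497, -0.1582, 0.1561]
eef_rot: [0.713, 0.701, -0.0, 0.0]
ft_force: [0.3, -0.1, -0.5]
opening: 0.0855
grasp_force: 0.0
```

```bash
python3 plan.py .4885 -.3255 .056 1.486
python3 - <<'E'
from h import *
t=arm.get_image("top")[:,:,::-1].copy();s=arm.get_image("side")[:,:,::-1].copy()
cv2.imwrite("pics/a3.png",np.hstack([crop(t,195,160,125,110,3),crop(s,200,140,200,165,2)]))
E
```

```text
t 15.55 pos [ 0.497  -0.1582  0.1561] phi 1.553 F [ 0.3 -0.1 -0.5] M [0.03 0.03 0.01] open 0.0855
turn deg 3.9 shift mm: before turn [-167.4, -5.6, 100.1] after turn [-167.4, 5.7, 100.1] q1,6 [-0.31  1.28]
```

View pics/a3.png

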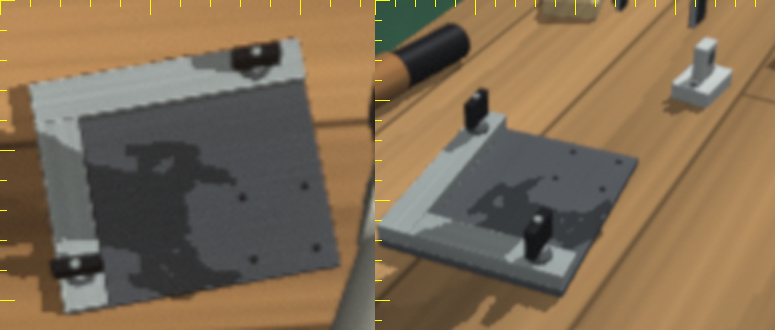

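Both T-bars now lie parallel to the long fence, at crop (255,57) and (78,267). The bracket is untouched at (703,78). I go to the bracket.

>>> move_arm:
  commands:
    - [[0, 0, 0], [0, 0, 0.65], -1]
    - [[-1, 0, 0], [0, 0, 0], -1]
    - [[-1, 0, 0], [0, 0, 0], -1]
    - [[-1, 0, 0], [0, 0, 0], -1]
    - [[-1, 0, 0], [0, 0, 0], -1]
    - [[-1, 0, 0], [0, 0, 0], -1]
    - [[-1, 0.1, 0], [0, 0, 0], -1]
    - [[-1, 0.1, 0], [0, 0, 0], -1]
    - [[-1, 0.1, 0], [0, 0, 0], -1]
    - [[-0.4, 0, 0], [0, 0, 0], -1]

```text
time_s: 16.48
tool_pos: [0.4895, -0.3245, 0.156]
eef_rot: [0.736, 0.677, -0.0, -0.0]
ft_force: [0.8, 0.3, -0.1]
opening: 0.0853
grasp_force: 0.0
```

>>> move_arm:
  commands:
    - [[0, 0, 0.8], [0, 0, 0], -1]
    - [[0, 0, 0.8], [0, 0, 0], -1]
    - [[0, 0, 0.8], [0, 0, 0], -1]
    - [[0, 0, 0.8], [0, 0, 0], -1]
    - [[0, 0, 0.8], [0, 0, 0], -1]
    - [[0, 0, 0.8], [0, 0, 0], -1]
    - [[0, 0, 0.6], [0, 0, 0], -1]
    - [[0, 0, 0], [0, 0, 0], -1]
    - [[0, 0, 0], [0, 0, 0], -1]

```text
time_s: 17.23
tool_pos: [0.4892, -0.3228, 0.0482]
eef_rot: [0.736, 0.677, -0.0, -0.0]
ft_force: [-0.6, -0.3, 0.0]
opening: 0.0854
grasp_force: 0.0
```

```bash
python3 plan.py .4885 -.3255 .046 1.486
```

```text
t 17.2333 pos [ 0.4892 -0.3228  0.0482] phi 1.488 F [-0.6 -0.3  0. ] M [0.01 0.02 0.05] open 0.0854
turn deg 0.1 shift mm: before turn [-2.8, -0.5, 2.2] after turn [-2.8, -0.5, 2.2] q1,6 [-0.58  1.07]
```

>>> move_arm:
  commands:
    - [[-0.15, 0, 0], [0, 0, 0], -1]
    - [[0, 0, 0], [0, 0, 0], 1]
    - [[0, 0, 0], [0, 0, 0], 1]
    - [[0, 0, 0], [0, 0, 0], 1]
    - [[0, 0, 0], [0, 0, 0], 1]
    - [[0, 0, 0], [0, 0, 0], 1]
    - [[0, 0, 0], [0, 0, 0], 1]
    - [[0, 0, 0], [0, 0, 0], 1]
    - [[0, 0, 0], [0, 0, 0], 1]
    - [[0, 0, 0], [0, 0, 0], 1]

```text
time_s: 18.07
tool_pos: [0.4889, -0.3267, 0.0486]
eef_rot: [0.736, 0.677, -0.0, 0.0]
ft_force: [-2.2, -0.0, 5.1]
opening: 0.0181
grasp_force: 59.6
```

>>> move_arm:
  commands:
    - [[0, 0, -0.3], [0, 0, 0], 1]
    - [[0, 0, -0.6], [0, 0, 0], 1]
    - [[0, 0, -0.6], [0, 0, 0], 1]
    - [[0, 0, -0.6], [0, 0, 0], 1]
    - [[0, 0, -0.6], [0, 0, 0], 1]
    - [[0, 0, -0.6], [0, 0, 0], 1]
    - [[0, 0, -0.6], [0, 0, 0], 1]
    - [[0, 0, -0.6], [0, 0, 0], 1]
    - [[0, 0, 0], [0, 0, 0], 1]

```text
time_s: 18.82
tool_pos: [0.4899, -0.3272, 0.1416]
eef_rot: [0.736, 0.677, 0.0, 0.002]
ft_force: [0.0, 0.4, -3.4]
opening: 0.0183
grasp_force: 59.0
```

```bash
python3 plan.py .5 .05 .14 1.681
```

```text
t 18.8167 pos [ 0.4899 -0.3272  0.1416] phi 1.488 F [ 0.   0.4 -3.4] M [-0.08 -0.04 -0.02] open 0.0183
turn deg -11.1 shift mm: before turn [376.7, -21.3, 1.6] after turn [373.8, 51.5, 1.6] q1,6 [-0.59  1.07]
```

>>> move_arm:
  commands:
    - [[0, 0, 0], [0, 0, -0.9], 1]
    - [[0.5, 0.2, 0], [0, 0, -0.95], 1]
    - [[0.9, 0.4, 0], [0, 0, 0], 1]
    - [[1, 0.43, 0], [0, 0, 0], 1]
    - [[1, 0.43, 0], [0, 0, 0], 1]
    - [[1, 0.43, 0], [0, 0, 0], 1]
    - [[1, 0.43, 0], [0, 0, 0], 1]
    - [[1, 0.43, 0], [0, 0, 0], 1]
    - [[1, 0.43, 0], [0, 0, 0], 1]
    - [[1, 0.43, 0], [0, 0, 0], 1]

```text
time_s: 19.65
tool_pos: [0.5433, -0.1509, 0.1379]
eef_rot: [0.667, 0.745, -0.0, -0.0]
ft_force: [0.7, 0.1, -3.8]
opening: 0.0185
grasp_force: 59.0
```

>>> move_arm:
  commands:
    - [[1, 0.43, 0], [0, 0, 0], 1]
    - [[1, 0.43, 0], [0, 0, 0], 1]
    - [[1, 0.43, 0], [0, 0, 0], 1]
    - [[1, 0.43, 0], [0, 0, 0], 1]
    - [[1, 0.43, 0], [0, 0, 0], 1]
    - [[1, 0.43, 0], [0, 0, 0], 1]
    - [[1, 0.43, 0], [0, 0, 0], 1]
    - [[1, 0.4, 0], [0, 0, 0], 1]
    - [[0.6, 0.3, 0], [0, 0, 0], 1]
    - [[0, 0, 0], [0, 0, 0], 1]

```text
time_s: 20.48
tool_pos: [0.5985, 0.0294, 0.1377]
eef_rot: [0.666, 0.746, 0.0, -0.0]
ft_force: [0.3, -0.6, -3.9]
opening: 0.0181
grasp_force: 59.0
```

```bash
python3 plan.py .611 .0606 .061 1.681
python3 - <<'E'
from h import *
t=arm.get_image("top")[:,:,::-1].copy();s=arm.get_image("side")[:,:,::-1].copy()
cv2.imwrite("pics/a4.png",np.hstack([crop(t,195,160,125,110,3),crop(s,200,135,140,110,3)]))
E
```

```text
t 20.4833 pos [0.5985 0.0294 0.1377] phi 1.684 F [ 0.3 -0.6 -3.9] M [0.02 0.07 0.01] open 0.0181
turn deg 0.2 shift mm: before turn [29.6, 16.0, 76.7] after turn [29.6, 15.9, 76.7] q1,6 [0.05 1.51]
```

View pics/a4.png

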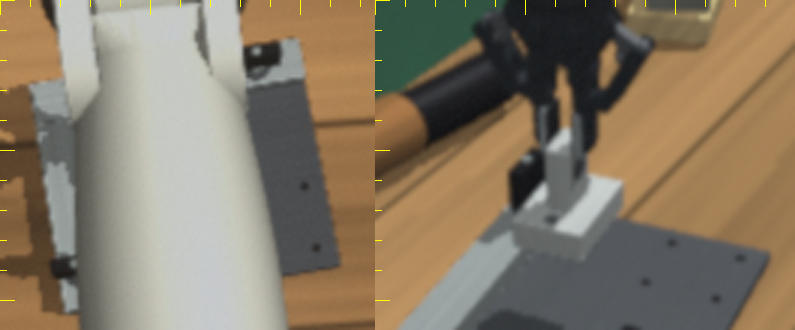

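The bracket hangs level and is held by the lug at about crop (565,170). Both knobs are in their tight positions, with the bars along the long fence. I bring it over the corner and lower it.

>>> move_arm:
  commands:
    - [[0.6, 0.3, 0], [0, 0, 0], 1]
    - [[0.6, 0.3, 0], [0, 0, 0], 1]
    - [[0, 0, 0.6], [0, 0, 0], 1]
    - [[0, 0, 0.6], [0, 0, 0], 1]
    - [[0, 0, 0.6], [0, 0, 0], 1]
    - [[0, 0, 0.6], [0, 0, 0], 1]
    - [[0, 0, 0.5], [0, 0, 0], 1]
    - [[0, 0, 0.4], [0, 0, 0], 1]
    - [[0, 0, 0.2], [0, 0, 0], 1]
    - [[0, 0, 0], [0, 0, 0], 1]

```text
time_s: 21.42
tool_pos: [0.6067, 0.0522, 0.067]
eef_rot: [0.667, 0.745, -0.001, -0.001]
ft_force: [-0.1, -0.3, -3.4]
opening: 0.0182
grasp_force: 59.1
```

>>> move_arm:
  commands:
    - [[0, 0, 0.1], [0, 0, 0], 1]
    - [[0, 0, 0.1], [0, 0, 0], 1]
    - [[0, 0, 0.1], [0, 0, 0], 1]
    - [[0, 0, 0], [0, 0, 0], 1]

```text
time_s: 21.75
tool_pos: [0.6073, 0.0524, 0.0622]
eef_rot: [0.667, 0.745, 0.0, 0.0]
ft_force: [0.3, -1.0, -4.5]
opening: 0.0181
grasp_force: 59.1
```

```bash
python3 plan.py .624 .077 .061 1.681
```

```text
t 21.75 pos [0.6073 0.0524 0.0622] phi 1.681 F [ 0.3 -1.  -4.5] M [0.   0.03 0.  ] open 0.0181
turn deg 0.0 shift mm: before turn [22.6, 19.3, 1.2] after turn [22.7, 19.3, 1.2] q1,6 [0.09 1.55]
```

>>> move_arm:
  commands:
    - [[0, 0, 0.1], [0, 0, 0], 1]
    - [[0, 0, 0], [0, 0, 0], 1]

```text
time_s: 21.92
tool_pos: [0.6075, 0.0524, 0.0607]
eef_rot: [0.667, 0.745, 0.0, 0.0]
ft_force: [-1.2, 0.3, -1.9]
opening: 0.018
grasp_force: 59.5
```

>>> move_arm:
  commands:
    - [[0, 0, 0.1], [0, 0, 0], 1]
    - [[0, 0, 0], [0, 0, 0], 1]

```text
time_s: 22.08
tool_pos: [0.6079, 0.0524, 0.0606]
eef_rot: [0.667, 0.745, 0.001, 0.001]
ft_force: [-4.4, 0.1, 11.0]
opening: 0.018
grasp_force: 60.9
```

>>> move_arm:
  commands:
    - [[0.2, 0.2, -0.03], [0, 0, 0], 1]
    - [[0.2, 0.2, 0], [0, 0, 0], 1]
    - [[0.2, 0.2, 0], [0, 0, 0], 1]
    - [[0.2, 0.2, 0], [0, 0, 0], 1]
    - [[0, 0, 0], [0, 0, 0], 1]

```text
time_s: 22.5
tool_pos: [0.623, 0.0708, 0.0607]
eef_rot: [0.667, 0.745, 0.001, 0.001]
ft_force: [1.7, 1.2, 7.0]
opening: 0.0183
grasp_force: 60.5
```

```bash
python3 plan.py .624 .077 .061 1.681
```

```text
t 22.5 pos [0.623  0.0708 0.0607] phi 1.682 F [1.7 1.2 7. ] M [ 0.15 -0.21  0.01] open 0.0183
turn deg 0.0 shift mm: before turn [6.1, 1.6, -0.3] after turn [6.1, 1.6, -0.3] q1,6 [0.11 1.57]
```

>>> move_arm:
  commands:
    - [[0.1, 0.06, 0], [0, 0, 0], 1]
    - [[0.1, 0.06, 0], [0, 0, 0], 1]
    - [[0, 0, 0], [0, 0, 0], 1]

```text
time_s: 22.75
tool_pos: [0.6246, 0.0744, 0.0606]
eef_rot: [0.667, 0.745, 0.001, 0.001]
ft_force: [-0.8, -1.8, 7.0]
opening: 0.0181
grasp_force: 60.6
```

>>> move_arm:
  commands:
    - [[0.1, 0.06, 0], [0, 0, 0], 1]
    - [[0, 0.06, 0], [0, 0, 0], 1]
    - [[0, 0, 0], [0, 0, 0], 1]

```text
time_s: 23.0
tool_pos: [0.6249, 0.0758, 0.0607]
eef_rot: [0.667, 0.745, -0.001, 0.0]
ft_force: [-10.7, -5.4, 14.2]
opening: 0.0179
grasp_force: 61.4
```

>>> move_arm:
  commands:
    - [[0.1, 0, 0], [0, 0, 0], 1]
    - [[0.1, 0, 0], [0, 0, 0], 1]
    - [[0, 0, 0], [0, 0, 0], 1]

```text
time_s: 23.25
tool_pos: [0.6248, 0.0777, 0.0611]
eef_rot: [0.668, 0.745, -0.002, 0.002]
ft_force: [-9.9, -15.4, 16.5]
opening: 0.0179
grasp_force: 61.6
```

```bash
python3 plan.py .6245 .077 .061 1.681
```

```text
t 23.25 pos [0.6248 0.0777 0.0611] phi 1.68 F [ -9.9 -15.4  16.5] M [-3.48  2.19  0.2 ] open 0.0179
turn deg -0.1 shift mm: before turn [-0.7, -0.3, 0.1] after turn [-0.7, -0.3, 0.1] q1,6 [0.13 1.59]
```

>>> move_arm:
  commands:
    - [[0.05, 0.03, 0], [0, 0, 0], 1]
    - [[0, 0, 0], [0, 0, 0], 1]
    - [[0, 0, 0], [0, 0, 0], 1]
    - [[0, 0, 0], [0, 0, 0], 1]
    - [[0, 0, 0], [0, 0, 0], 1]
    - [[0, 0, 0], [0, 0, 0], 1]

```text
time_s: 23.75
tool_pos: [0.6248, 0.0778, 0.0611]
eef_rot: [0.668, 0.744, -0.003, 0.002]
ft_force: [-12.1, -19.1, 18.0]
opening: 0.0181
grasp_force: 61.8
```

```bash
python3 plan.py .6245 .077 .061 1.681
python3 - <<'E'
from h import *
t=arm.get_image("top")[:,:,::-1].copy();s=arm.get_image("side")[:,:,::-1].copy()
cv2.imwrite("pics/a5.png",np.hstack([crop(t,195,160,100,110,3),crop(s,190,170,120,110,4)[:330]]))
E
```

```text
t 23.75 pos [0.6248 0.0778 0.0611] phi 1.679 F [-12.1 -19.1  18. ] M [-4.26  2.69  0.22] open 0.0181
turn deg -0.1 shift mm: before turn [-0.8, -0.4, 0.1] after turn [-0.8, -0.4, 0.1] q1,6 [0.13 1.59]
```

View pics/a5.png

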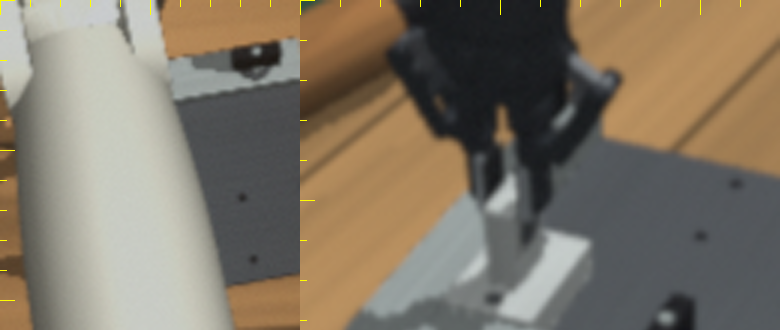

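Final check: the bracket sits level in the inside corner, with its lug at crop (510,235) and its foot against both bars. The TCP did not move under the added push, and the wrist force is about 12 N and 19 N towards the two fences. I hand it in.

```bash
python3 -c "
from station import arm
print(arm.finish_job())"
```

```text
the job is handed in; nothing more can be done
None
```

I turned both knobs to their end stops, long fence first, then pressed the bracket into the corner and handed the job in still holding it; wrist forces were about 12 N and 19 N towards the fences, and no verdict came back.

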